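# Clear the counter and refit the wok burner knob

### The job

The wok burner has been cleaned and washed-up things lie mixed in front of it. Put the utensils down in the long utensil tray and the spice and tea containers in the square spice box, and push the loose knob fully home on the burner's bare square shaft and turn it to off, its grip bar running front to back like the other knob's. Do not disturb the ginger jar or the mixing bowl.

Things in the scene. Friction and masses are not known exactly. Their poses are not given: they have to be found in the camera images.
- rice_paddle: Wooden rice paddle, lying flat, about 141 long. Origin under its neck, x towards the head. Handle x from -80 to 2, 15 wide, 10 high; head from 0 to 61, 42 wide, 7 high. About 60 g. May be absent
- soup_spoon: Steel soup spoon, lying level, about 134 long. Origin on the counter under its neck, x towards the bowl. Handle x from -82 to 8, 12 wide, its underside 6 and top 14 above the counter; round bowl 44 across centred at x = 30, 14 high. About 70 g. May be absent
- turner: Slotted turner with dark wooden handle and thin steel blade, lying flat, about 146 long. Origin under its neck, x towards the blade. Handle x from -82 to 2, 16 wide, 12 high; blade from 1 to 64, 46 wide, 5 high. About 80 g. May be absent
- spice_tin: Round stainless spice tin with faceted screw top, standing: body 42 across up to 34, cap 45 across (41 over flats) from 34 to 46. Origin at the centre of its underside, z along its axis. About 90 g. May be absent
- pepper_jar: Round amber glass pepper jar with black faceted cap, standing: body 38 across up to 42, cap 41 across from 42 to 56. Origin at the centre of its underside, z along its axis. About 100 g. May be absent
- tea_caddy: Square stainless tea caddy, standing: body 40 x 40 up to 40, lid 42 x 42 from 40 to 52. Origin at the centre of its underside, x and y along its sides. About 100 g. May be absent
- utensil_tray: Fixed open wooden utensil tray, the long one: 250 (x) x 150 (y) x 45 high, walls and floor 5 thick. Origin at the centre of its underside
- spice_box: Fixed open wooden spice box, the square one: 180 x 180 x 35 high, walls and floor 5 thick. Origin at the centre of its underside
- burner: Built-in double wok burner, a steel deck 310 (x, front to back) x 560 (y) with its top 14 above the counter. Origin at the centre of its underside; x points to its back, away from the robot. Along the front edge at x = -115 are the knob places: at y = -120 a knob of the same shape as the loose one, fixed, in the off position (bar along x); at y = 120 the bare shaft. The round wok stands behind, at x = 35, y = 140 and -140, reach 100 out and are about 60 high
- knob: Loose steel knob, standing upright on the deck: square skirt 38 x 38, 18 high, on it a grip bar 38 long (along x), 15 wide (y), from 18 to 44 high. Square bore 19 x 19, 16 deep, open at the underside, sides parallel to the skirt's. Origin at the centre of its underside, z up. About 120 g
- shaft (a point): Foot of the bare square valve shaft, at deck height on its axis, turning with it: x and y square to the shaft's sides. The shaft is 16 x 16 and stands 15 above the deck, its top 4 tapered to 10 x 10. The knob fits in any of four quarter turns and sits with its skirt on the deck
- valve (a joint): Angle of the shaft (rad), anticlockwise seen from above; 0 when its sides are parallel to the deck's. The shaft turns stiffly (about 0.06 N m) and freely both ways
- ginger_jar: White ceramic ginger jar, 120 across, 170 high; origin at the centre of its underside. Leave it alone
- mixing_bowl: Red plastic mixing bowl, 170 across, 80 high; origin at the centre of its underside. Leave it alone
Things that resemble listed ones, but are neither listed nor needed, are in the scene too. Leave any purple look-alike of the knob alone.

How it is judged (in metres and radians):
At the end, for the whole second after the job is handed in: Utensils: origin within 90 x 69 mm of the tray's centre, under 36 mm up, within 0.6 rad of flat, either way up. Containers: within 87 mm of the box's centre, under 34 mm up. Knob within 5 mm of the shaft axis and 4 mm of the deck, upright, bar within 0.2 rad of front to back. At rest (x of rice_paddle in the frame of utensil_tray between -0.09 and 0.09 m and y of rice_paddle in the frame of utensil_tray between -0.069 and 0.069 m and z of rice_paddle in the frame of utensil_tray between -0.005 and 0.036 m and linear speed of each of rice_paddle, soup_spoon, turner, spice_tin, pepper_jar, tea_caddy, knob below 0.03 m/s and (angle between rice_paddle's own z axis and vertical below 0.6 rad or angle between rice_paddle's own z axis and vertical above 2.54 rad) and x of soup_spoon in the frame of utensil_tray between -0.09 and 0.09 m and y of soup_spoon in the frame of utensil_tray between -0.069 and 0.069 m and z of soup_spoon in the frame of utensil_tray between -0.005 and 0.036 m and (angle between soup_spoon's own z axis and vertical below 0.6 rad or angle between soup_spoon's own z axis and vertical above 2.54 rad) and x of turner in the frame of utensil_tray between -0.09 and 0.09 m and y of turner in the frame of utensil_tray between -0.069 and 0.069 m and z of turner in the frame of utensil_tray between -0.005 and 0.036 m and (angle between turner's own z axis and vertical below 0.6 rad or angle between turner's own z axis and vertical above 2.54 rad) and x of spice_tin in the frame of spice_box between -0.087 and 0.087 m and y of spice_tin in the frame of spice_box between -0.087 and 0.087 m and z of spice_tin in the frame of spice_box between -0.005 and 0.034 m and x of pepper_jar in the frame of spice_box between -0.087 and 0.087 m and y of pepper_jar in the frame of spice_box between -0.087 and 0.087 m and z of pepper_jar in the frame of spice_box between -0.005 and 0.034 m and x of tea_caddy in the frame of spice_box between -0.087 and 0.087 m and y of tea_caddy in the frame of spice_box between -0.087 and 0.087 m and z of tea_caddy in the frame of spice_box between -0.005 and 0.034 m and horizontal distance between knob and shaft below 0.005 m and z of knob in the frame of burner below 0.018 m and angle between knob's own z axis and vertical below 0.12 rad and angle between the x axis of knob and the x axis of burner, either way round below 0.2 rad); the robot touches nothing.
It fails at once if the ginger jar is shifted by more than 30 mm or tipped (distance of ginger_jar from where it was at the start of the episode above 0.03 m or angle between ginger_jar's own z axis and vertical above 0.3 rad).
It fails at once if the mixing bowl is shifted by more than 30 mm or tipped (distance of mixing_bowl from where it was at the start of the episode above 0.03 m or angle between mixing_bowl's own z axis and vertical above 0.3 rad).
Of rice_paddle, soup_spoon, turner, spice_tin, pepper_jar, tea_caddy only 5 to 6 are there at a start; the rules pass over those that are not, and their reading is None.
At some moment in a run one of rice_paddle, soup_spoon, turner, spice_tin, pepper_jar, tea_caddy may be knocked a few centimetres aside while the robot is not near it.
Once in a run the grip may slacken for a moment while it holds something.
It also fails if it takes over 210 s, if anything falls off the work surface, if the arm or the gripper's body presses on something with over 40 N, if the wrist force passes 120 N, or if a joint passes its speed limit or range.

### The arm

A 6-joint arm with a two-finger parallel gripper is mounted at the origin on the work surface. World frame = base frame: x ahead of the robot, y to its left, z up, the work surface at z = 0. Lengths are in m, angles in degrees, forces in N, time in s.
With the tool pointing down it reaches from about 0.35 to 0.875 m from the base axis. Payload 15.5 kg.
Tool frame: the origin (TCP) lies midway between the tips of the shut fingers; the grasp point (between the pads) lies env.pinch_z behind it (env.pinch_z is the distance from the TCP to the grasp point, in m); z points along the fingers, y is the line along which they close (so a half turn about z gives the same grasp; the last joint's range is limited). The gripper opens to 85 mm and grips with 20 to 120 N. Pads are 22 mm wide; open, the fingers measure 114 mm over their backs; the gripper's body (76 mm by 85 mm) begins 54 mm behind the grasp point. The pads swing forward as they close: fully open they stand 13 mm farther back than shut.
Start: joints at [71.247, 28.281, 77.091, -0, 74.628, -5.472], TCP at [0.144, 0.608, 0.231] pointing down, gripper open.
Joint ranges: [-166.48, 166.48], [-47.26, 123.95], [12.59, 153.08], [-70.14, 250.14], [6.76, 159.57], [-176.63, 176.63]. Speed limits (degrees/s): [108.29, 108.29, 147.25, 172.46, 172.46, 172.46].

### API

Orientations are given as a 3x3 rotation matrix whose columns are the frame's x, y, z axes.
In Python, from cell import env gives the robot as it stands. The module is installed in compiled form; this text tells all that it offers.
- The arm moves only by the shell command python3 -m creep 'ROWS' [FORCE]. ROWS is JSON, a list of rows, each a list of 7 numbers: the closure, from 0 (fully open) to 1 (shut), then the shift along the tool's x, y, z in units of 0.03 m (1.0 is 0.03 m), then the turn, a rotation vector about the tool's x, y, z in units of 360 degrees (1.0 is 360 degrees). In form: [[hand, tx, ty, tz, wx, wy, wz], ...]. A call has 1 to 12 rows; each row shifts and turns the commanded pose from where the row before left it, along the tool's axes as they then stand; what a row does not reach is not made up. A row lasts 1/12 s, in which the tool goes at most 41.7 mm and 7.16 degrees, less where a joint would pass 70% of its speed; a pose out of reach is approached as far as the arm can. A call with a number of a shift or a turn outside -1 to 1 is refused whole. A call with a gripper value outside its range is refused whole. The fingers move at their own pace and stop on an object; FORCE is the grip in N (left out, the last holds). Time passes only in rows, so rows that do not move let the fingers close. It gives the time, the measured TCP pose, the force, the opening and the grip force at its end, in the units of the state.
- env.state(): the state, without advancing time (a new reading comes with each control period).
- env.camera(name): name is "scene" or "top" or "wrist"; returns (picture, depth): 420x560x3 uint8, blue, green, red; 420x560 float32, m along the optical axis (not along the pixel's ray), 0 where there is no reading.
- env.camera_model(name): a dict with "intrinsics" (3x3 intrinsics, pixels), "R" (3x3) and "t" (3): a world point X has camera coordinates R X + t. Camera axes: x right, y down, z forward; pixel columns grow to the right and rows downward; lengths in m; the calibration is good to about 2 mm. A picture is of the moment at which its call begins: read the wrist's pose just before it. camera_model takes no time and is no camera call; for the wrist camera it gives the pose at the moment of the call.
- env.hand_in(): hands the job in; it is judged then, once.
Trained networks look in the newest picture that a camera, given by its name, has taken for a name from the list of things; names that differ only in an ending like _2 or _b are one class to them, and where a whole thing is asked for, a point or a joint stands for the part that bears it (a point fixed in the world has none). Each returns a list of dicts, best first, with "confidence" (0 to 1); they miss things now and then, are a little off and sometimes report something else, mostly with a low value. They report only what shows in the picture. A call takes as long as a camera call. They do not tell look-alikes from the thing itself.
- env.find_in(label, camera): "position" ([x, y, z] in m, in world coordinates, good to about 4 mm: the middle of the surface that is visible of it).
- env.outline_of(label, camera): "region" (420x560 bool, what is visible of it).
- env.spot_point(label, camera): "position" ([x, y, z] in m, in world coordinates, good to about 4 mm: a listed point, or the origin of a listed thing).
The state is a dict: "time": time; "joint_positions": joint angles; "qd": joint speeds; "effort": joint torques, N m; "position": TCP position; "eef_rot": TCP orientation; "contact_force": force on the tool from outside, world axes, zero at the start; "ft_torque": the same for the moment, N m; "grip_width": finger opening in m; "grasp_force": force on a finger pad.
Only numpy, scipy, OpenCV 4.12 (cv2) and the standard library are available. Lean on these libraries where they do the work, as an engineer would, in place of code of your own. Each camera call takes 0.05 s, during which the arm holds its last target. There are 200 camera calls.

## Working session

There is one attempt and no reset: what is moved stays moved. The work goes in short steps, Python scripts to look and compute and a shell command to move; the robot and the scene stay as the last step left them, time stands still between calls to the robot, and variables do not carry over. Pictures are saved under pics/ and viewed, at most 14 in all, crops included, and the job is handed in when it is done.

```bash
mkdir -p pics; cat > h.py <<'E'
import numpy as np, cv2
from cell import env
def cam(n):
    m=env.camera_model(n); p,d=env.camera(n); return p,d,m
def px2w(u,v,d,m):
    K=np.array(m["intrinsics"]);R=np.array(m["R"]);t=np.array(m["t"])
    c=np.linalg.inv(K)@np.array([u,v,1.0])*d
    return R.T@(c-t)
def w2px(X,m):
    c=np.array(m["R"])@np.array(X)+np.array(m["t"]); q=np.array(m["intrinsics"])@c; return q[:2]/q[2]
def cloud(d,m):
    K=np.array(m["intrinsics"]);R=np.array(m["R"]);t=np.array(m["t"])
    v,u=np.mgrid[:d.shape[0],:d.shape[1]]
    c=np.stack([(u-K[0,2])/K[0,0]*d,(v-K[1,2])/K[1,1]*d,d],-1)
    return (c-t)@R
E
python3 - <<'E'
from h import *
for n in ["top","scene"]:
    p,d,m=cam(n); cv2.imwrite(f"pics/{n}0.png",p); np.savez(f"/tmp/{n}0.npz",d=d,p=p)
    for l in ["rice_paddle","soup_spoon","turner","spice_tin","pepper_jar","tea_caddy","utensil_tray","spice_box","burner","knob","shaft","ginger_jar","mixing_bowl"]:
        r=env.spot_point(l,n)
        print(n,l,[(np.round(x["position"],3).tolist(),round(x["confidence"],2),w2px(x["position"],m).astype(int).tolist()) for x in r])
s=env.state();print({k:np.round(v,3).tolist() for k,v in s.items()},env.pinch_z)
E
```

```text
top rice_paddle []
top soup_spoon [([0.518, -0.16, 0.001], 0.66, [327, 214])]
top turner [([0.427, 0.173, -0.002], 0.7, [215, 246])]
top spice_tin [([0.426, 0.17, 0.0], 0.6, [216, 247])]
top pepper_jar [([0.508, -0.011, 0.002], 0.46, [277, 218])]
top tea_caddy [([0.416, -0.162, -0.003], 0.62, [328, 249])]
top utensil_tray [([0.422, 0.359, -0.002], 0.72, [152, 249])]
top spice_box [([0.423, -0.357, -0.003], 0.89, [394, 245])]
top burner [([0.778, 0.02, -0.006], 0.84, [265, 128])]
top knob [([0.31, 0.157, 0.001], 0.67, [221, 286]), ([0.551, 0.081, 0.002], 0.62, [246, 204]), ([0.664, 0.039, 0.008], 0.47, [259, 166])]
top shaft [([0.653, 0.132, 0.014], 0.57, [228, 169])]
top ginger_jar [([0.652, -0.426, -0.002], 0.67, [415, 168])]
top mixing_bowl [([0.658, 0.425, 0.001], 0.58, [129, 169]), ([0.506, -0.012, 0.001], 0.22, [277, 219])]
scene rice_paddle []
scene soup_spoon [([0.515, -0.156, -0.002], 0.69, [252, 187])]
scene turner [([0.422, 0.001, -0.002], 0.84, [316, 202]), ([0.507, -0.008, -0.002], 0.36, [289, 216])]
scene spice_tin [([0.425, 0.172, 0.001], 0.6, [364, 241]), ([0.518, -0.1
[... 419 characters left out ...]

scene knob [([0.307, 0.158, 0.0], 0.85, [391, 214]), ([0.558, 0.079, 0.001], 0.59, [297, 245])]
scene shaft [([0.656, 0.13, 0.011], 0.53, [278, 279])]
scene ginger_jar [([0.649, -0.428, -0.002], 0.85, [159, 159])]
scene mixing_bowl [([0.661, 0.427, 0.001], 0.79, [379, 387])]
{'time': 1.4, 'joint_positions': [71.249, 28.281, 77.092, 0.002, 74.627, -5.472], 'qd': [-0.044, 0.002, 0.004, -0.024, -0.039, 0.14], 'effort': [0.003, -88.203, -38.426, 0.0, 0.001, -0.0], 'position': [0.144, 0.608, 0.231], 'eef_rot': [[-0.973, 0.23, -0.0], [0.23, 0.973, 0.0], [0.0, 0.0, -1.0]], 'contact_force': [0.329, -0.398, -0.878], 'ft_torque': [0.018, -0.041, 0.037], 'grasp_force': 0.0, 'grip_width': 0.085} 0.0187
```

View pics/top0.png

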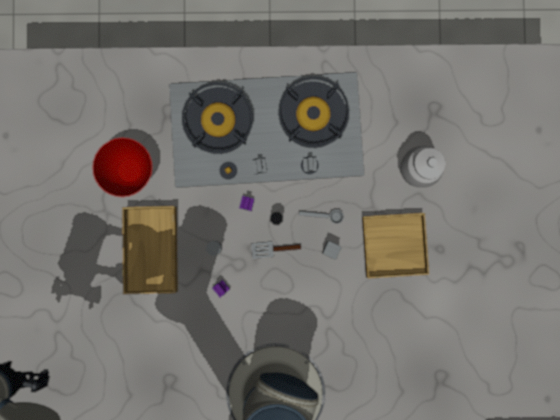

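View pics/scene0.png

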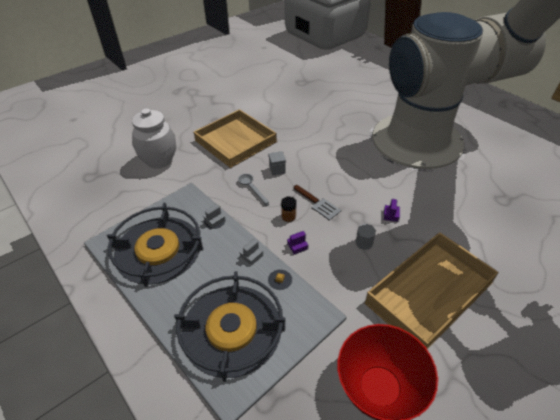

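Candidates, in top-view pixels:
- Soup spoon: (327,214).
- Turner: (275,247).
- Spice tin: (215,247), in the arm's shadow.
- Pepper jar: (277,218).
- Tea caddy: (331,248).
- Loose knob: steel thing on the deck at (260,165). The fixed knob is at (310,163). The purple look-alikes at (246,203) and (221,287) stay where they are.
- Shaft: (228,170).
- Rice paddle: absent.

I'll write a planning helper, then move the wrist camera over the deck.

```bash
cat >> h.py <<'E'
def yaw(R): R=np.array(R); return np.degrees(np.arctan2(R[1,0],R[0,0]))
def plan(x,y,z,th=None,half=True):
    """print shift in units along present tool axes and turn in units (about tool z) to reach TCP x,y,z, yaw th"""
    s=env.state();R=np.array(s["eef_rot"]);p=np.array(s["position"])
    d=R.T@(np.array([x,y,z])-p)/0.03
    w=0
    if th is not None:
        w=(th-yaw(R)+180)%360-180
        if half: w=(w+90)%180-90
        j6=s["joint_positions"][5]; 
    print("shift units",np.round(d,2),"turn units",round(-w/360,4),"(yaw change %.1f)"%w,"j6",round(s["joint_positions"][5],1))
def st():
    s=env.state();print("t",round(s["time"],2),"pos",np.round(s["position"],4),"yaw",round(yaw(s["eef_rot"]),2),"tilt",np.round(np.array(s["eef_rot"])[2,:2],4),"F",np.round(s["contact_force"],1),"w",round(s["grip_width"],4),"g",round(s["grasp_force"],1))
E
python3 - <<'E'
from h import *
m=env.camera_model("wrist");s=env.state();R=np.array(s["eef_rot"]);p=np.array(s["position"])
C=-np.array(m["R"]).T@np.array(m["t"]);print("cam in tool",R.T@(C-p),"\ncam axes in tool\n",np.round(R.T@np.array(m["R"]).T,3),m["intrinsics"])
plan(0.5,0.10,0.36,90)
# deck orientation: from top cloud, z about 0.014
z=np.load("/tmp/top0.npz");m=env.camera_model("top");P=cloud(z["d"],m)
sel=(P[...,2]>0.008)&(P[...,2]<0.022)&(P[...,0]>0.58)&(P[...,0]<.98)&(abs(P[...,1])<.34)
Q=P[sel][:,:2].astype(np.float32);print(cv2.minAreaRect(Q))
for nm,c in [("tray",(.422,.359)),("box",(.423,-.357))]:
    sel=(P[...,2]>0.025)&(P[...,2]<0.06)&(abs(P[...,0]-c[0])<.17)&(abs(P[...,1]-c[1])<.13)
    print(nm,cv2.minAreaRect(P[sel][:,:2].astype(np.float32)))
E
```

```text
cam in tool [ 0.07091352 -0.00152528 -0.1431583 ] 
cam axes in tool
 [[ 0.    -0.961 -0.275]
 [ 1.     0.    -0.001]
 [ 0.001 -0.275  0.961]] [[328.2849082    0.         279.35191538]
 [  0.         328.2849082  202.37219792]
 [  0.           0.           1.        ]]
shift units [-15.46 -13.76  -4.29] turn units 0.2131 (yaw change -76.7) j6 -5.5
((0.7785025835037231, -0.0017865896224975586), (0.6741086840629578, 0.3866063356399536), 89.5606689453125)
tray ((0.4446991980075836, 0.37177538871765137), (0.2957207262516022, 0.1768413633108139), 0.5273990035057068)
box ((0.42533940076828003, -0.3551884889602661), (0.18033915758132935, 0.18189193308353424), 2.8529083728790283)
```

```bash
python3 -m creep '[[0,-0.75,-0.75,-0.3,0,0,0],[0,-0.75,-0.75,-0.3,0,0,0],[0,-0.75,-0.75,-0.3,0,0,0],[0,-0.75,-0.75,-0.3,0,0,0],[0,-0.75,-0.75,-0.3,0,0,0],[0,-0.75,-0.75,-0.3,0,0,0],[0,-0.75,-0.75,-0.3,0,0,0],[0,-0.75,-0.75,-0.3,0,0,0],[0,-0.75,-0.75,-0.3,0,0,0],[0,-0.75,-0.75,-0.3,0,0,0]]'
python3 -m creep '[[0,-0.75,-0.75,-0.1,0,0,0],[0,-0.75,-0.75,-0.1,0,0,0],[0,-0.75,-0.75,-0.1,0,0,0],[0,-0.75,-0.75,-0.1,0,0,0],[0,-0.75,-0.75,-0.1,0,0,0],[0,-0.75,-0.75,-0.1,0,0,0],[0,-0.75,-0.75,-0.1,0,0,0],[0,-0.75,-0.75,-0.1,0,0,0],[0,-0.75,-0.75,-0.1,0,0,0],[0,0,0,0,0,0,0]]'
python3 -m creep '[[0,0,0,0,0,0,0.0178],[0,0,0,0,0,0,0.0178],[0,0,0,0,0,0,0.0178],[0,0,0,0,0,0,0.0178],[0,0,0,0,0,0,0.0178],[0,0,0,0,0,0,0.0178],[0,0,0,0,0,0,0.0178],[0,0,0,0,0,0,0.0178],[0,0,0,0,0,0,0.0178],[0,0,0,0,0,0,0.0178],[0,0,0,0,0,0,0.0178],[0,0,0,0,0,0,0.0178]]'
python3 -c "
from h import *
st();plan(.48,.03,.33,90)"
```

```text
time: 2.23
position: [0.3114, 0.3362, 0.3219]
eef_rot: [[-0.973, 0.23, 0.0], [0.23, 0.973, 0.0], [-0.0, 0.0, -1.0]]
contact_force: [0.7, -0.6, -0.5]
grip_width: 0.0851
grasp_force: 0.0
time: 3.07
position: [0.464, 0.0902, 0.3488]
eef_rot: [[-0.973, 0.233, 0.002], [0.233, 0.973, -0.001], [-0.002, -0.001, -1.0]]
contact_force: [-1.0, 0.5, 0.1]
grip_width: 0.0852
grasp_force: 0.0
time: 4.07
position: [0.4613, 0.0942, 0.3483]
eef_rot: [[0.008, 1.0, 0.0], [1.0, -0.008, 0.0], [0.0, 0.0, -1.0]]
contact_force: [-0.4, 0.3, 0.2]
grip_width: 0.0853
grasp_force: 0.0
t 4.07 pos [0.4613 0.0942 0.3483] yaw 89.52 tilt [0. 0.] F [-0.4  0.3  0.2] w 0.0853 g 0.0
shift units [-2.14  0.64  0.61] turn units -0.0013 (yaw change 0.5) j6 4.8
```

```bash
python3 -m creep '[[0,-0.7,0.2,0.2,0,0,0],[0,-0.7,0.2,0.2,0,0,0],[0,-0.7,0.2,0.2,0,0,-0.0013],[0,0,0,0,0,0,0],[0,0,0,0,0,0,0]]' | head -2
python3 - <<'E'
from h import *
st()
p,d,m=cam("wrist"); cv2.imwrite("pics/w0.png",p); np.savez("/tmp/w0.npz",d=d,p=p,K=m["intrinsics"],R=m["R"],t=m["t"])
np.set_printoptions(suppress=True)
P=cloud(d,m)
for l in ["soup_spoon","turner","spice_tin","pepper_jar","tea_caddy","rice_paddle","knob","shaft"]:
    o=env.spot_point(l,"wrist"); r=env.outline_of(l,"wrist")
    print(l,[(np.round(x["position"],3).tolist(),round(x["confidence"],2)) for x in o])
    for x in r[:4]:
        reg=x["region"]; q=P[reg&(d>0)]; zt=np.percentile(q[:,2],95)
        top=q[(q[:,2]>zt-0.006)&(q[:,2]<zt+.006)][:,:2].astype(np.float32); a=q[(q[:,2]>0.003)][:,:2].astype(np.float32)
        f=lambda b:[np.round(v,4).tolist() if not np.isscalar(v) else round(v,1) for v in cv2.minAreaRect(b)] if len(b)>4 else None
        vv,uu=np.nonzero(reg);print("   ",round(x["confidence"],2),"px",int(uu.mean()),int(vv.mean()),len(q),"z95",round(zt,4),"top",f(top),"all",f(a))
E
```

```text
time: 4.48
position: [0.4792, 0.0305, 0.33]
t 4.48 pos [0.4792 0.0305 0.33  ] yaw 90.19 tilt [ 0.0002 -0.0006] F [-0.4 -0.5  0.9] w 0.0854 g 0.0
soup_spoon [([0.517, -0.151, 0.0], 0.97)]
    0.56 px 303 276 852 z95 0.0156 top [[0.5112, -0.1419], [0.0396, 0.1306], 2.4] all [[0.5112, -0.1416], [0.0396, 0.1312], 2.4]
turner [([0.422, 0.001, -0.001], 0.61)]
    0.81 px 238 173 1720 z95 0.0134 top [[0.415, -0.01], [0.1435, 0.037], 88.9] all [[0.4202, -0.0093], [0.0458, 0.1458], 4.5]
    0.21 px 237 45 1281 z95 0.0479 top [[0.4257, 0.1714], [0.0415, 0.0418], 30.5] all [[0.4257, 0.1714], [0.0415, 0.0418], 30.5]
spice_tin []
    0.72 px 237 46 1196 z95 0.0479 top [[0.4259, 0.1712], [0.0404, 0.0412], 30.3] all [[0.4259, 0.1712], [0.0404, 0.0412], 30.3]
pepper_jar [([0.51, -0.006, -0.003], 0.87)]
    0.86 px 301 191 796 z95 0.0579 top [[0.5084, -0.0091], [0.0374, 0.0375], 44.0] all [[0.5083, -0.0094], [0.0377, 0.0374], 40.3]
tea_caddy [([0.418, -0.162, -0.003], 0.77)]
    0.71 px 238 291 1123 z95 0.0539 top [[0.4162, -0.1678], [0.0419, 0.042], 64.5] all [[0.4162, -0.1677], [0.042, 0.0421], 64.
[... 404 characters left out ...]
 0.7 px 336 125 899 z95 0.0453 top [[0.5538, 0.0767], [0.0149, 0.0371], 75.6] all [[0.5542, 0.0765], [0.038, 0.0382], 75.9]
    0.7 px 147 63 1166 z95 0.0454 top [[0.3072, 0.1543], [0.0373, 0.0158], 42.0] all [[0.3065, 0.1545], [0.0384, 0.0389], 38.7]
    0.56 px 416 155 1052 z95 0.0592 top [[0.6602, 0.0383], [0.0369, 0.0152], 8.3] all [[0.6652, 0.0388], [0.0472, 0.0385], 8.2]
shaft [([0.654, 0.13, 0.011], 0.65), ([0.518, -0.153, 0.001], 0.32)]
    0.6 px 414 83 198 z95 0.0304 top [[0.652, 0.1301], [0.0164, 0.0155], 31.2] all [[0.6539, 0.1312], [0.0208, 0.0155], 31.2]
    0.39 px 416 154 1049 z95 0.0592 top [[0.661, 0.0384], [0.0385, 0.0152], 8.3] all [[0.661, 0.0385], [0.0389, 0.0381], 8.4]
```

View pics/w0.png

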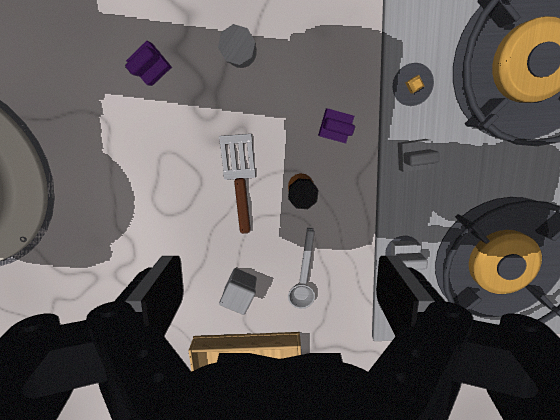

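The wrist view shows the loose knob at (418,155), the fixed knob at (408,252), the shaft at (416,84), the pepper jar at (302,190), the spoon at (303,280), the turner at (240,185), the tin at (238,45) and the caddy at (238,290). The purple decoys are at (148,63) and (337,125). Next I'll look closely at the knob and shaft.

```bash
python3 -m creep '[[0,0.26,0.84,0.62,0,0,0],[0,0.26,0.84,0.62,0,0,0],[0,0.26,0.84,0.62,0,0,0],[0,0.26,0.84,0.62,0,0,0],[0,0.26,0.84,0.62,0,0,0],[0,0.26,0.84,0.62,0,0,0],[0,0.26,0.84,0.62,0,0,0]]' | head -2
python3 -m creep '[[0,0,0,0,0,0,0.019],[0,0,0,0,0,0,0.019],[0,0,0,0,0,0,0.019],[0,0,0,0,0,0,0.019],[0,0,0,0,0,0,0.019],[0,0,0,0,0,0,0.019],[0,0,0,0,0,0,0.019],[0,0,0,0,0,0,0.019],[0,0,0,0,0,0,0.019],[0,0,0,0,0,0,0.019],[0,0,0,0,0,0,0.019],[0,0,0,0,0,0,0.019]]' | head -2
python3 -m creep '[[0,0,0,0,0,0,0],[0,0,0,0,0,0,0]]' | head -2
cat > look.py <<'E'
import sys
from h import *
def look(labels,name,dz=0.006):
    st()
    p,d,m=cam("wrist"); cv2.imwrite(f"pics/{name}.png",p)
    P=cloud(d,m)
    f=lambda b:[np.round(v,4).tolist() if not np.isscalar(v) else round(v,1) for v in cv2.minAreaRect(b.astype(np.float32))] if len(b)>4 else None
    for l in labels:
        print(l,[(np.round(x["position"],4).tolist(),round(x["confidence"],2)) for x in env.spot_point(l,"wrist")])
        for x in env.outline_of(l,"wrist")[:4]:
            q=P[x["region"]&(d>0)]; zt=np.percentile(q[:,2],95)
            top=q[(abs(q[:,2]-zt)<dz)]; vv,uu=np.nonzero(x["region"])
            print("  ",round(x["confidence"],2),"px",int(uu.mean()),int(vv.mean()),"z95",round(zt,4),"top",f(top[:,:2]),"mean",np.round(top.mean(0),4))
    return p,d,m,P
if __name__=="__main__": look(sys.argv[2:],sys.argv[1])
E
python3 look.py w1 knob shaft
```

```text
time: 5.92
position: [0.6565, 0.0869, 0.1989]
time: 6.92
position: [0.6554, 0.0864, 0.1999]
time: 7.08
position: [0.6554, 0.0864, 0.2]
t 7.08 pos [0.6554 0.0864 0.2   ] yaw 8.43 tilt [-0.0002 -0.    ] F [-0.1 -0.5 -0. ] w 0.0854 g 0.0
knob [([0.6613, 0.0385, 0.0109], 0.87), ([0.5554, 0.0783, -0.0036], 0.75)]
   0.71 px 47 292 z95 0.0451 top [[0.4526, 0.2875], [0.2203, 0.0639], 17.6] mean [0.5008 0.2979 0.0438]
   0.61 px 273 269 z95 0.0452 top [[0.5546, 0.0765], [0.0151, 0.0378], 75.4] mean [0.5561 0.0767 0.0441]
   0.6 px 327 182 z95 0.0593 top [[0.6618, 0.0386], [0.0372, 0.0152], 7.5] mean [0.6624 0.0392 0.0582]
shaft [([0.6517, 0.1277, 0.0134], 0.86)]
   0.75 px 234 175 z95 0.0303 top [[0.6527, 0.1298], [0.0155, 0.016], 33.6] mean [0.6538 0.1293 0.0284]
```

View pics/w1.png

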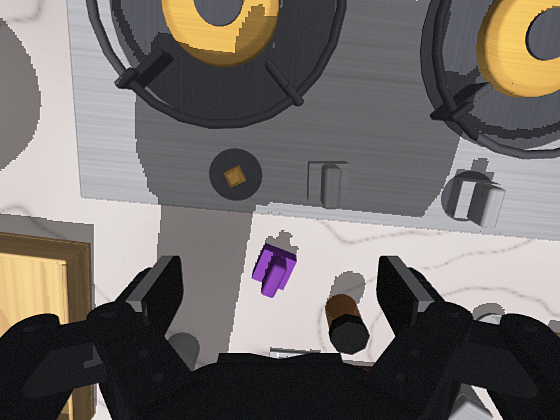

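The close view confirms the loose steel knob at (330,185), the bare shaft at (235,176) and the fixed knob at (490,205). I'll refine their poses from the point cloud and work out the grasp.

```bash
python3 - <<'E'
from h import *
p,d,m=cam("wrist");P=cloud(d,m)
hsv=cv2.cvtColor(p,cv2.COLOR_BGR2HSV)
near=np.hypot(P[...,0]-.653,P[...,1]-.130)<.02
yel=near&(hsv[...,1]>120)
for lo,hi in[(.015,.035),(.027,.035),(.02,.027)]:
    q=P[yel&(P[...,2]>lo)&(P[...,2]<hi)]; print(len(q),cv2.minAreaRect(q[:,:2].astype(np.float32)),q.mean(0))
q=P[(abs(P[...,2]-.0145)<.003)&(np.hypot(P[...,0]-.653,P[...,1]-.13)<.1)];print("deck z",np.median(q[:,2]))
for c in[(.645,-.109),(.6616,.0387)]:
    for lo,hi in[(.05,.065),(.028,.038)]:
        q=P[(np.hypot(P[...,0]-c[0],P[...,1]-c[1])<.032)&(P[...,2]>lo)&(P[...,2]<hi)]
        print(c,len(q),cv2.minAreaRect(q[:,:2].astype(np.float32)))
for q in [(.6616,.0387,.13)]: plan(*q,8)
E
```

```text
290 ((0.6526822447776794, 0.12981821596622467), (0.015789613127708435, 0.01586225815117359), 33.881797790527344) [0.65372068 0.129313   0.02739164]
199 ((0.6528942584991455, 0.12980793416500092), (0.015027433633804321, 0.015124606899917126), 31.621572494506836) [0.65277907 0.12970571 0.02893377]
78 ((0.6526185274124146, 0.1297941654920578), (0.01573103666305542, 0.015829551964998245), 33.17173767089844) [0.65549855 0.12870156 0.02505794]
deck z 0.014900466193588893
(0.645, -0.109) 657 ((0.6614423990249634, -0.109066441655159), (0.03102281130850315, 0.01596788875758648), 1.500403881072998)
(0.645, -0.109) 484 ((0.6603705286979675, -0.09695500135421753), (0.030232880264520645, 0.013598857447504997), 3.82601261138916)
(0.6616, 0.0387) 710 ((0.6616826057434082, 0.038647305220365524), (0.03754741698503494, 0.015075302682816982), 7.733743667602539)
(0.6616, 0.0387) 845 ((0.6615591049194336, 0.03848966211080551), (0.03788154944777489, 0.03810220956802368), 8.327560424804688)
shift units [-0.02  1.6   2.34] turn units 0.0008 (yaw change -0.3) j6 84.0
```

```bash
python3 -m creep '[[0,0,0.8,0.5,0,0,0],[0,0,0.8,0.5,0,0,0.0008],[0,0,0,0.7,0,0,0],[0,0,0,0.8,0,0,0],[0,0,0,0.8,0,0,0],[0,0,0,0.8,0,0,0],[0,0,0,0.7,0,0,0],[0,0,0,0.5,0,0,0],[0,0,0,0.2,0,0,0],[0,0,0,0,0,0,0],[0,0,0,0,0,0,0]]' 60
python3 -m creep '[[1,0,0,0,0,0,0],[1,0,0,0,0,0,0],[1,0,0,0,0,0,0],[1,0,0,0,0,0,0],[1,0,0,0,0,0,0],[1,0,0,0,0,0,0],[1,0,0,0,0,0,0],[1,0,0,0,0,0,0]]' 60
```

```text
time: 8.3
position: [0.6626, 0.039, 0.0356]
eef_rot: [[0.99, 0.138, 0.0], [0.138, -0.99, 0.0], [0.0, 0.0, -1.0]]
contact_force: [0.5, 0.1, -0.3]
grip_width: 0.0853
grasp_force: 0.0
time: 8.97
position: [0.6624, 0.0389, 0.0355]
eef_rot: [[0.99, 0.138, 0.001], [0.138, -0.99, -0.0], [0.0, 0.0, -1.0]]
contact_force: [-1.4, -0.6, 5.2]
grip_width: 0.0137
grasp_force: 59.2
```

```bash
python3 -m creep '[[1,0,0,-0.4,0,0,0],[1,0,0,-0.5,0,0,0],[1,0,0,-0.5,0,0,0],[1,0,0,0,0,0,-0.0174],[1,0,0,0,0,0,-0.0174],[1,0,0,0,0,0,-0.0174],[1,0,0,0,0,0,-0.0172],[1,0,0,0,0,0,0],[1,0,0,0,0,0,0]]' 60 | sed -n '2p;5,6p'
python3 - <<'E'
from h import *
st();plan(.6534,.1298,.0775,33)
E
```

```text
position: [0.6622, 0.0389, 0.0776]
grip_width: 0.0141
grasp_force: 58.4
t 9.72 pos [0.6622 0.0389 0.0776] yaw 32.71 tilt [0.0002 0.0001] F [ 1.   0.4 -1.4] w 0.0141 g 58.4
shift units [ 1.39 -2.71  0.  ] turn units -0.0008 (yaw change 0.3) j6 55.5
```

```bash
python3 -m creep '[[1,0.28,-0.54,0,0,0,0],[1,0.28,-0.54,0,0,0,0],[1,0.28,-0.54,0,0,0,0],[1,0.28,-0.54,0,0,0,0],[1,0.27,-0.54,0,0,0,-0.0008],[1,0,0,0,0,0,0],[1,0,0,0.4,0,0,0],[1,0,0,0.3,0,0,0],[1,0,0,0.2,0,0,0],[1,0,0,0.1,0,0,0],[1,0,0,0,0,0,0]]' 60
python3 -m creep '[[1,0,0,0.06,0,0,0],[1,0,0,0.06,0,0,0],[1,0,0,0.06,0,0,0],[1,0,0,0,0,0,0]]' 60
```

```text
time: 10.63
position: [0.6529, 0.129, 0.0459]
eef_rot: [[0.838, 0.546, -0.001], [0.546, -0.838, -0.0], [-0.001, -0.001, -1.0]]
contact_force: [-0.3, 0.6, -1.4]
grip_width: 0.0137
grasp_force: 58.6
time: 10.97
position: [0.6531, 0.1295, 0.0414]
eef_rot: [[0.837, 0.547, -0.0], [0.547, -0.837, -0.0], [-0.0, -0.0, -1.0]]
contact_force: [0.1, -0.7, -0.9]
grip_width: 0.0138
grasp_force: 58.6
```

```bash
python3 -m creep '[[1,0,0,0.06,0,0,0],[1,0,0,0.06,0,0,0],[1,0,0,0.06,0,0,0],[1,0,0,0.03,0,0,0],[1,0,0,0,0,0,0]]' 60|sed -n '2p;4p'
python3 -m creep '[[1,0,0,0,0,0,0.0139],[1,0,0,0,0,0,0.0139],[1,0,0,0,0,0,0.0139],[1,0,0,0,0,0,0.0139],[1,0,0,0,0,0,0.0139],[1,0,0,0,0,0,0.0139],[1,0,0,0,0,0,0],[1,0,0,0,0,0,0]]' 100
python3 -c "
from h import *
st()"
```

```text
position: [0.6532, 0.1296, 0.0355]
contact_force: [-2.8, -1.1, 2.8]
time: 12.05
position: [0.653, 0.1304, 0.0356]
eef_rot: [[0.999, 0.055, -0.0], [0.055, -0.999, 0.001], [-0.0, -0.001, -1.0]]
contact_force: [-2.8, 5.6, 5.8]
grip_width: 0.0131
grasp_force: 98.3
t 12.05 pos [0.653  0.1304 0.0356] yaw 3.14 tilt [-0.0001 -0.0009] F [-2.8  5.6  5.8] w 0.0131 g 98.3
```

```bash
python3 -m creep '[[0,0,0,0,0,0,0],[0,0,0,0,0,0,0],[0,0,0,0,0,0,0],[0,0,0,0,0,0,0],[0,0,0,-0.3,0,0,0],[0,0,0,-0.6,0,0,0],[0,0,0,-0.9,0,0,0],[0,0,0,-0.9,0,0,0],[0,0,0,-0.9,0,0,0],[0,0,0,-0.9,0,0,0],[0,0,0,-0.5,0,0,0],[0,0,0,0,0,0,0]]' 60|sed -n '2p;4p'
python3 - <<'E'
from h import *
from look import look
p,d,m,P=look(["spice_tin","pepper_jar"],"w2")
for c in[(.665,-.109),(.6528,.1298)]:
    for lo,hi in[(.05,.065),(.028,.038)]:
        q=P[(np.hypot(P[...,0]-c[0],P[...,1]-c[1])<.032)&(P[...,2]>lo)&(P[...,2]<hi)]
        print(c,len(q),cv2.minAreaRect(q[:,:2].astype(np.float32)) if len(q) else 0,np.median(q[:,2]))
E
```

```text
position: [0.655, 0.1298, 0.1901]
contact_force: [0.8, 0.4, -0.0]
t 13.05 pos [0.655  0.1298 0.1901] yaw 3.17 tilt [ 0.0064 -0.0003] F [ 0.8  0.4 -0. ] w 0.0854 g 0.0
spice_tin [([0.4266, 0.1725, -0.0042], 0.58)]
   0.42 px 232 350 z95 0.0091 top [[0.4453, 0.172], [0.0042, 0.0214], 0.6] mean [0.4453 0.1721 0.0062]
pepper_jar [([0.5081, -0.007, 0.0001], 0.84)]
   0.55 px 384 324 z95 0.0553 top [[0.5102, 0.0089], [0.0022, 0.0134], 80.5] mean [0.511  0.0089 0.0537]
(0.665, -0.109) 880 ((0.6652342081069946, -0.10859519243240356), (0.037599992007017136, 0.015880728140473366), 5.033967971801758) 0.05787367621689006
(0.665, -0.109) 855 ((0.6651496291160583, -0.10862573236227036), (0.03757043182849884, 0.03825903683900833), 2.852229595184326) 0.03270039154687667
(0.6528, 0.1298) 720 ((0.652775764465332, 0.1291731595993042), (0.03713966906070709, 0.014674415811896324), 2.6294009685516357) 0.05835411117349906
(0.6528, 0.1298) 964 ((0.6522601842880249, 0.1293274462223053), (0.03809909522533417, 0.03755311667919159), 3.617489814758301) 0.03264578435923225
```

Knob is home, at the same height as the fixed one, with its bar at about 3° to match. Next is the pepper jar.

```bash
python3 -m creep '[[0,-0.6,0.5,0,0,0,0],[0,-0.7,0.55,0,0,0,0],[0,-0.7,0.55,0,0,0,0],[0,-0.7,0.55,0,0,0,0],[0,-0.7,0.55,0,0,0,0],[0,-0.7,0.55,0,0,0,0],[0,-0.7,0.55,0,0,0,0],[0,-0.3,0.5,0,0,0,0],[0,0,0,0,0,0,0],[0,0,0,0,0,0,0]]' 60|sed -n '2p;4p'
python3 look.py w3 pepper_jar tea_caddy turner; python3 -c "
from h import *
plan(.5083,-.0093,.030,0)"
```

```text
position: [0.507, -0.0082, 0.1849]
contact_force: [0.4, 0.7, 0.8]
t 14.13 pos [ 0.507  -0.0082  0.1849] yaw 3.08 tilt [-0.0012 -0.0003] F [0.4 0.7 0.8] w 0.0854 g 0.0
pepper_jar [([0.5109, -0.0058, -0.0015], 0.93)]
   0.85 px 279 186 z95 0.0577 top [[0.5084, -0.0099], [0.0382, 0.0377], 40.7] mean [ 0.5091 -0.0099  0.0566]
tea_caddy [([0.4184, -0.1602, -0.0049], 0.81), ([0.4095, -0.0327, 0.0036], 0.53)]
   0.55 px 438 274 z95 0.0535 top [[0.4232, -0.1717], [0.0432, 0.0257], 64.1] mean [ 0.4253 -0.172   0.0523]
turner [([0.4093, -0.0294, -0.0003], 0.63)]
   0.67 px 288 268 z95 0.0132 top [[0.4045, -0.0372], [0.1434, 0.037], 86.6] mean [ 0.4104 -0.0665  0.0118]
shift units [0.01 0.07 5.17] turn units 0.0089 (yaw change -3.2) j6 79.2
```

```bash
python3 - <<'E'
from h import *
p,d,m=cam("top");P=cloud(d,m)
r=env.outline_of("spice_box","top");r2=env.outline_of("utensil_tray","top")
for r in (r,r2):
    reg=r[0]["region"]; q=P[reg&(d>0)]; print(cv2.minAreaRect(q[:,:2].astype(np.float32)),q[:,2].max())
    cnt=max(cv2.findContours(reg.astype(np.uint8),0,1)[0],key=cv2.contourArea); print(cv2.minAreaRect(cnt))
E
```

```text
((0.42543742060661316, -0.3601413369178772), (0.18042175471782684, 0.19254764914512634), 2.7169065475463867) 0.04626988815371245
((395.4961242675781, 245.437744140625), (62.1911506652832, 64.31201171875), 86.42366790771484)
((0.4224059581756592, 0.35862430930137634), (0.25028103590011597, 0.1509091705083847), 0.5835108160972595) 0.055068399559515986
((150.0, 250.0), (88.0, 54.0), 90.0)
```

The overview gave the box centre as (.425,-.355) and the tray centre as (.422,.359), its long side along x. The turner has already been knocked aside. Now I'll pick the pepper jar and carry it to the box.

```bash
python3 -m creep '[[0,0,0.03,0.6,0,0,0],[0,0,0.04,0.9,0,0,0],[0,0,0,0.9,0,0,0],[0,0,0,0.9,0,0,0],[0,0,0,0.9,0,0,0],[0,0,0,0.7,0,0,0],[0,0,0,0.27,0,0,0],[0,0,0,0,0,0,0],[0,0,0,0,0,0,0]]' 50|sed -n '2p;4p'
python3 -m creep '[[1,0,0,0,0,0,0],[1,0,0,0,0,0,0],[1,0,0,0,0,0,0],[1,0,0,0,0,0,0],[1,0,0,0,0,0,0],[1,0,0,0,0,0,0],[1,0,0,0,0,0,0]]' 50|sed -n '2p;4,6p'
python3 -m creep '[[1,0,0,-0.4,0,0,0],[1,0,0,-0.8,0,0,0],[1,0,0,-0.9,0,0,0],[1,0,0,-0.9,0,0,0],[1,0,0,-0.7,0,0,0],[1,0,0,-0.3,0,0,0],[1,0,0,0,0,0,0]]' 50|sed -n '2p;4,6p'
python3 -m creep '[[1,-0.1,0.4,0,0,0,0],[1,-0.12,0.8,0,0,0,0],[1,-0.12,0.9,0,0,0,0],[1,-0.12,0.9,0,0,0,0],[1,-0.12,0.9,0,0,0,0],[1,-0.12,0.9,0,0,0,0],[1,-0.12,0.9,0,0,0,0],[1,-0.12,0.9,0,0,0,0],[1,-0.12,0.9,0,0,0,0],[1,-0.12,0.9,0,0,0,0],[1,-0.12,0.9,0,0,0,0],[1,-0.12,0.8,0,0,0,0]]' 50|sed -n '2p;4,6p'
python3 -m creep '[[1,-0.12,0.8,0,0,0,0],[1,-0.11,0.4,0,0,0,0],[1,0,0,0,0,0,0],[1,0,0,0,0,0,0]]' 50|sed -n '2p;4,6p'
python3 -c "
from h import *
plan(.475,-.355,.037,3)"
```

```text
position: [0.5079, -0.0097, 0.0307]
contact_force: [0.8, -0.3, -0.4]
position: [0.5083, -0.0097, 0.0312]
contact_force: [-0.8, 2.0, 11.9]
grip_width: 0.0373
grasp_force: 48.6
position: [0.5087, -0.0099, 0.1522]
contact_force: [0.2, -0.5, -0.5]
grip_width: 0.0377
grasp_force: 50.4
position: [0.4805, -0.3165, 0.1484]
contact_force: [-0.1, 0.6, -0.0]
grip_width: 0.0376
grasp_force: 50.4
position: [0.4761, -0.3508, 0.149]
contact_force: [0.2, 0.6, -0.8]
grip_width: 0.0376
grasp_force: 50.4
shift units [-0.04  0.14  3.73] turn units 0.0003 (yaw change -0.1) j6 44.7
```

```bash
python3 -m creep '[[1,0,0.14,0.5,0,0,0],[1,0,0,0.9,0,0,0],[1,0,0,0.9,0,0,0],[1,0,0,0.8,0,0,0],[1,0,0,0.4,0,0,0],[1,0,0,0.2,0,0,0],[1,0,0,0.05,0,0,0],[1,0,0,0,0,0,0]]' 50|sed -n '2p;4,6p'
python3 -m creep '[[0,0,0,0,0,0,0],[0,0,0,0,0,0,0],[0,0,0,0,0,0,0],[0,0,0,0,0,0,0],[0,0,0,-0.4,0,0,0],[0,0,0,-0.9,0,0,0],[0,0,0,-0.9,0,0,0],[0,0,0,-0.9,0,0,0],[0,0,0,-0.9,0,0,0],[0,0,0,-0.4,0,0,0]]' 50|sed -n '2p;4,6p'
python3 -m creep '[[0,-0.2,-0.5,0,0,0,0],[0,-0.2,-0.8,0,0,0,0],[0,-0.2,-0.8,0,0,0,0],[0,-0.2,-0.8,0,0,0,0],[0,-0.2,-0.8,0,0,0,0],[0,-0.2,-0.8,0,0,0,0],[0,-0.2,-0.8,0,0,0,0],[0,-0.14,-0.6,0,0,0,0],[0,-0.1,-0.43,0,0,0,0]]' 50|sed -n '2p;4,6p'
python3 -m creep '[[0,0,0,0,0,0,0.0158],[0,0,0,0,0,0,0.0158],[0,0,0,0,0,0,0.0158],[0,0,0,0,0,0,0.0158],[0,0,0,0,0,0,0.0158],[0,0,0,0,0,0,0],[0,0,0,0,0,0,0]]' 50|sed -n '2p;4,6p'
python3 look.py w4 tea_caddy; python3 -c "
from h import *
plan(.4162,-.1677,.028,-25.3)"
```

```text
position: [0.4776, -0.355, 0.0383]
contact_force: [-0.6, -0.7, -0.2]
grip_width: 0.0377
grasp_force: 50.4
position: [0.4781, -0.356, 0.1744]
contact_force: [0.5, 0.3, -0.1]
grip_width: 0.0858
grasp_force: 0.0
position: [0.4169, -0.1667, 0.1707]
contact_force: [-0.5, 0.4, -0.2]
grip_width: 0.0853
grasp_force: 0.0
position: [0.4178, -0.1685, 0.1702]
contact_force: [-0.2, -0.0, 0.5]
grip_width: 0.0855
grasp_force: 0.0
t 20.72 pos [ 0.4178 -0.1685  0.1702] yaw -25.1 tilt [0.0007 0.0001] F [-0.2 -0.   0.5] w 0.0855 g 0.0
tea_caddy [([0.4197, -0.1613, -0.0034], 0.9)]
   0.96 px 278 193 z95 0.0536 top [[0.416, -0.1684], [0.042, 0.0416], 65.3] mean [ 0.4167 -0.1688  0.0524]
shift units [-0.06  0.    4.73] turn units 0.0005 (yaw change -0.2) j6 85.6
```

```bash
python3 -m creep '[[0,-0.05,0,0.6,0,0,0],[0,0,0,0.9,0,0,0],[0,0,0,0.9,0,0,0],[0,0,0,0.9,0,0,0],[0,0,0,0.8,0,0,0],[0,0,0,0.4,0,0,0],[0,0,0,0.2,0,0,0],[0,0,0,0,0,0,0],[0,0,0,0,0,0,0]]' 50|sed -n '2p;4p'
python3 -m creep '[[1,0,0,0,0,0,0],[1,0,0,0,0,0,0],[1,0,0,0,0,0,0],[1,0,0,0,0,0,0],[1,0,0,0,0,0,0],[1,0,0,0,0,0,0],[1,0,0,0,0,0,0]]' 50|sed -n '2p;4,6p'
python3 -m creep '[[1,0,0,-0.4,0,0,0],[1,0,0,-0.8,0,0,0],[1,0,0,-0.9,0,0,0],[1,0,0,-0.9,0,0,0],[1,0,0,-0.7,0,0,0],[1,0,0,-0.3,0,0,-0.0158],[1,0,0,0,0,0,-0.0158],[1,0,0,0,0,0,-0.0158],[1,0,0,0,0,0,-0.0158],[1,0,0,0,0,0,-0.0148]]' 50|sed -n '2p;4,6p'
python3 -m creep '[[1,0,0.4,0,0,0,0],[1,0,0.8,0,0,0,0],[1,0,0.85,0,0,0,0],[1,0,0.85,0,0,0,0],[1,0,0.85,0,0,0,0],[1,0,0.85,0,0,0,0],[1,0,0.8,0,0,0,0],[1,0,0.5,0,0,0,0],[1,0,0.3,0,0,0,0],[1,0,0,0,0,0,0],[1,0,0,0,0,0,0]]' 50|sed -n '2p;4,6p'
python3 -c "
from h import *
st();plan(.423,-.355,.035,3)"
```

```text
position: [0.4165, -0.1678, 0.0291]
contact_force: [0.1, -0.6, -0.4]
position: [0.4167, -0.1678, 0.0295]
contact_force: [-0.6, 0.4, 12.7]
grip_width: 0.0407
grasp_force: 48.6
position: [0.4162, -0.1676, 0.1491]
contact_force: [-0.4, 0.3, -1.6]
grip_width: 0.041
grasp_force: 51.8
position: [0.4251, -0.3528, 0.1486]
contact_force: [0.1, 0.3, -0.3]
grip_width: 0.0409
grasp_force: 51.8
t 23.95 pos [ 0.4251 -0.3528  0.1486] yaw 2.76 tilt [-0.0004 -0.0008] F [ 0.1  0.3 -0.3] w 0.0409 g 51.8
shift units [-0.07  0.07  3.79] turn units -0.0007 (yaw change 0.2) j6 41.3
```

```bash
python3 -m creep '[[1,-0.05,0.07,0.5,0,0,0],[1,0,0,0.9,0,0,0],[1,0,0,0.9,0,0,0],[1,0,0,0.8,0,0,0],[1,0,0,0.4,0,0,0],[1,0,0,0.2,0,0,0],[1,0,0,0.08,0,0,0],[1,0,0,0,0,0,0]]' 50|sed -n '2p;4,6p'
python3 -m creep '[[0,0,0,0,0,0,0],[0,0,0,0,0,0,0],[0,0,0,0,0,0,0],[0,0,0,0,0,0,0],[0,0,0,-0.4,0,0,0],[0,0,0,-0.9,0,0,0],[0,0,0,-0.9,0,0,0],[0,0,0,-0.9,0,0,0],[0,0,0,-0.9,0,0,0],[0,0,0,-0.9,0,0,0]]' 50|sed -n '2p;4,6p'
python3 -m creep '[[0,0.25,-0.5,0,0,0,0],[0,0.4,-0.8,0,0,0,0],[0,0.4,-0.8,0,0,0,0],[0,0.4,-0.8,0,0,0,0],[0,0.4,-0.8,0,0,0,0],[0,0.4,-0.8,0,0,0,0],[0,0.4,-0.8,0,0,0,0],[0,0.4,-0.8,0,0,0,0],[0,0.25,-0.5,0,0,0,0],[0,0.17,-0.39,0,0,0,0]]' 50|sed -n '2p;4,6p'
python3 -m creep '[[0,0,0,0,0,0,-0.0192],[0,0,0,0,0,0,-0.0192],[0,0,0,0,0,0,-0.0192],[0,0,0,0,0,0,-0.0192],[0,0,0,0,0,0,-0.0192],[0,0,0,0,0,0,-0.0192],[0,0,0,0,0,0,-0.0192],[0,0,0,0,0,0,-0.0192],[0,0,0,0,0,0,-0.0192],[0,0,0,0,0,0,-0.0192],[0,0,0,0,0,0,-0.0192],[0,0,0,0,0,0,-0.0192]]' 50|sed -n '2p;4,6p'
python3 -m creep '[[0,0,0,0,0,0,0],[0,0,0,0,0,0,0]]' 50|sed -n '2p;4,6p'
python3 - <<'E'
from h import *
from look import look
p,d,m,P=look(["soup_spoon"],"w5")
reg=env.outline_of("soup_spoon","wrist")[0]["region"]; q=P[reg&(d>0)&(P[...,2]>.005)]
for a,b in[(-.12,-.07),(-.15,-.10)]:
    h=q[(q[:,1]>a)&(q[:,1]<b)]; vx,vy,x0,y0=cv2.fitLine(h[:,:2].astype(np.float32),cv2.DIST_HUBER,0,.01,.01).ravel(); print(len(h),"line",np.degrees(np.arctan2(vy,vx)),x0,y0)
print(q[:,1].min(),q[:,1].max())
E
```

```text
position: [0.4241, -0.3549, 0.0356]
contact_force: [-0.3, 0.4, -2.0]
grip_width: 0.0409
grasp_force: 51.8
position: [0.4239, -0.3555, 0.1841]
contact_force: [1.2, 0.3, -0.5]
grip_width: 0.0853
grasp_force: 0.0
position: [0.5183, -0.1395, 0.1827]
contact_force: [-0.5, -0.1, -0.6]
grip_width: 0.0854
grasp_force: 0.0
position: [0.5176, -0.1414, 0.1826]
contact_force: [0.4, 0.7, -0.0]
grip_width: 0.0858
grasp_force: 0.0
position: [0.5176, -0.1413, 0.1825]
contact_force: [0.4, 0.8, 0.2]
grip_width: 0.0855
grasp_force: 0.0
t 27.45 pos [ 0.5176 -0.1413  0.1825] yaw 85.51 tilt [-0.0001  0.0001] F [0.4 0.8 0.2] w 0.0855 g 0.0
soup_spoon [([0.5186, -0.1532, 0.0004], 0.91)]
   0.65 px 280 194 z95 0.0154 top [[0.516, -0.1426], [0.1331, 0.0405], 85.2] mean [ 0.5172 -0.1423  0.0139]
574 line 84.19308 0.5219313 -0.097437315
582 line 82.94192 0.5190423 -0.12416476
-0.20884775317513657 -0.07628635804324226
```

View pics/w5.png

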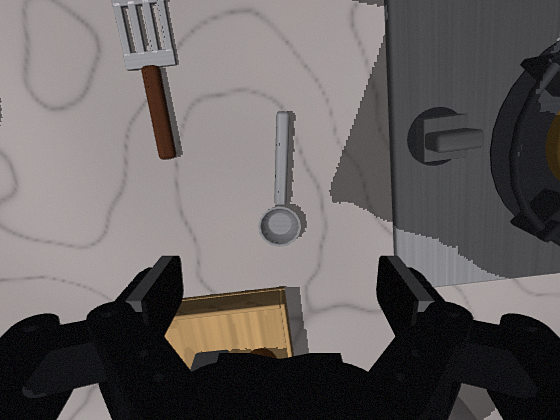

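The spoon's handle runs from (283,112) to (280,205) with its bowl at (280,225), and the turner is at (155,90). I'll grasp the spoon's handle near the neck.

```bash
python3 -m creep '[[0,0.1,0,0.6,0,0,0],[0,0.1,0,0.9,0,0,0],[0,0,0,0.9,0,0,0],[0,0,0,0.9,0,0,0],[0,0,0,0.9,0,0,0],[0,0,0,0.9,0,0,0],[0,0,0,0.6,0,0,0],[0,0,0,0.2,0,0,0],[0,0,0,0.08,0,0,0],[0,0,0,0,0,0,0],[0,0,0,0,0,0,0]]' 50|sed -n '2p;4p'
python3 -m creep '[[1,0,0,0,0,0,0],[1,0,0,0,0,0,0],[1,0,0,0,0,0,0],[1,0,0,0,0,0,0],[1,0,0,0,0,0,0],[1,0,0,0,0,0,0],[1,0,0,0,0,0,0],[1,0,0,0,0,0,0]]' 80|sed -n '2p;4,6p'
python3 -m creep '[[1,0,0,-0.4,0,0,0],[1,0,0,-0.8,0,0,0],[1,0,0,-0.9,0,0,0],[1,0,0,-0.9,0,0,0],[1,0,0,-0.9,0,0,0],[1,0,0,-0.7,0,0,0],[1,0,0,-0.3,0,0,0],[1,0,0,0,0,0,0]]' 80|sed -n '2p;4,6p'
```

```text
position: [0.5187, -0.1353, 0.004]
contact_force: [-0.6, -0.6, 0.6]
position: [0.5182, -0.1351, 0.0033]
contact_force: [-1.8, 0.6, 8.4]
grip_width: 0.0095
grasp_force: 78.4
position: [0.5191, -0.1354, 0.1518]
contact_force: [1.1, -0.0, -1.6]
grip_width: 0.0096
grasp_force: 79.0
```

```bash
python3 -m creep '[[1,0.4,-0.1,0,0,0,0],[1,0.7,-0.2,0,0,0,0],[1,0.85,-0.23,0,0,0,0],[1,0.85,-0.23,0,0,0,0],[1,0.85,-0.23,0,0,0,0],[1,0.85,-0.23,0,0,0,0],[1,0.85,-0.23,0,0,0,0],[1,0.85,-0.23,0,0,0,0],[1,0.85,-0.23,0,0,0,0],[1,0.85,-0.23,0,0,0,0],[1,0.85,-0.23,0,0,0,0],[1,0.85,-0.23,0,0,0,0]]' 80|sed -n '2p;4,6p'
python3 -m creep '[[1,0.85,-0.23,0,0,0,0],[1,0.85,-0.23,0,0,0,0],[1,0.85,-0.23,0,0,0,0],[1,0.85,-0.23,0,0,0,0],[1,0.85,-0.23,0,0,0,0],[1,0.85,-0.23,0,0,0,0],[1,0.85,-0.23,0,0,0,0],[1,0.85,-0.23,0,0,0,0],[1,0.6,-0.16,0,0,0,0],[1,0,0,0,0,0,0]]' 80|sed -n '2p;4,6p'
python3 -m creep '[[1,0,0,0,0,0,-0.0188],[1,0,0,0,0,0,-0.0188],[1,0,0,0,0,0,-0.0188],[1,0,0,0,0,0,-0.0188],[1,0,0,0,0,0,-0.0188],[1,0,0,0,0,0,-0.0188],[1,0,0,0,0,0,-0.0188],[1,0,0,0,0,0,-0.0188],[1,0,0,0,0,0,-0.0188],[1,0,0,0,0,0,-0.0188],[1,0,0,0,0,0,-0.0188],[1,0,0,0,0,0,-0.0188]]' 80|sed -n '2p;4,6p'
python3 -m creep '[[1,0,0,0,0,0,-0.0188],[1,0,0,0,0,0,-0.0188],[1,0,0,0,0,0,0]]' 80|sed -n '2p;4,6p'
python3 -c "
from h import *
st();plan(.422,.385,.0105,180)"
python3 look.py w6 soup_spoon
```

```text
position: [0.4599, 0.1594, 0.1484]
contact_force: [-0.4, 0.5, -0.7]
grip_width: 0.0093
grasp_force: 79.0
position: [0.4163, 0.3866, 0.1481]
contact_force: [-0.5, -0.4, -1.4]
grip_width: 0.0097
grasp_force: 79.0
position: [0.4172, 0.3829, 0.1483]
contact_force: [0.1, 0.4, -0.1]
grip_width: 0.009
grasp_force: 79.1
position: [0.4173, 0.383, 0.1484]
contact_force: [0.6, 0.8, -1.1]
grip_width: 0.0091
grasp_force: 79.0
t 32.98 pos [0.4173 0.383  0.1484] yaw -179.14 tilt [ 0.0022 -0.0016] F [ 0.6  0.8 -1.1] w 0.0091 g 79.0
shift units [-0.17  0.07  4.6 ] turn units 0.0024 (yaw change -0.9) j6 -54.4
t 32.98 pos [0.4173 0.383  0.1484] yaw -179.14 tilt [ 0.0022 -0.0016] F [ 0.6  0.8 -1.1] w 0.0091 g 79.0
soup_spoon [([0.44, 0.3846, 0.1473], 0.56)]
   0.89 px 279 242 z95 0.1604 top [[0.402, 0.3806], [0.0946, 0.0161], 1.8] mean [0.3954 0.3815 0.1593]
```

View pics/w6.png

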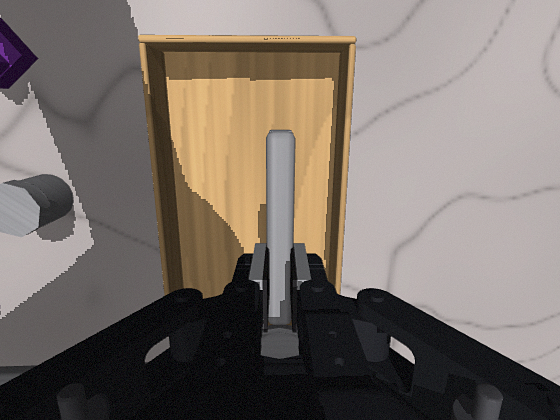

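The spoon is held level above the tray, from (280,130) to (280,350). I'll lower it, release with a partial opening, and go to the turner.

```bash
python3 -m creep '[[1,-0.1,0.05,0.6,0,0,0.0024],[1,-0.07,0,0.9,0,0,0],[1,0,0,0.9,0,0,0],[1,0,0,0.9,0,0,0],[1,0,0,0.7,0,0,0],[1,0,0,0.4,0,0,0],[1,0,0,0.15,0,0,0],[1,0,0,0.08,0,0,0],[1,0,0,0,0,0,0]]' 80|sed -n '2p;4,6p'
python3 -m creep '[[0.6,0,0,0,0,0,0],[0.6,0,0,0,0,0,0],[0.6,0,0,0,0,0,0],[0.6,0,0,0,0,0,0],[0.6,0,0,-0.4,0,0,0],[0.6,0,0,-0.9,0,0,0],[0.6,0,0,-0.9,0,0,0],[0.6,0,0,-0.9,0,0,0],[0,0,0,-0.9,0,0,0],[0,0,0,-0.9,0,0,0],[0,0,0,-0.7,0,0,0]]' 50|sed -n '2p;4,6p'
python3 -m creep '[[0,0,-0.5,0,0,0,0],[0,0.05,-0.9,0,0,0,0],[0,0.05,-0.9,0,0,0,0],[0,0.05,-0.9,0,0,0,0],[0,0.05,-0.9,0,0,0,0],[0,0.05,-0.9,0,0,0,0],[0,0.05,-0.9,0,0,0,0],[0,0.05,-0.9,0,0,0,0],[0,0.05,-0.9,0,0,0,0],[0,0.05,-0.9,0,0,0,0],[0,0.05,-0.9,0,0,0,0],[0,0.05,-0.9,0,0,0,0]]' 50|sed -n '2p;4,6p'
python3 -m creep '[[0,0.05,-0.9,0,0,0,0],[0,0.05,-0.9,0,0,0,0],[0,0.05,-0.9,0,0,0,0],[0,0.03,-0.7,0,0,0,0],[0,0,-0.4,0,0,0,0],[0,0,0,0,0,0,0]]' 50|sed -n '2p;4,6p'
python3 -m creep '[[0,0,0,0,0,0,0.0195],[0,0,0,0,0,0,0.0195],[0,0,0,0,0,0,0.0195],[0,0,0,0,0,0,0.0195],[0,0,0,0,0,0,0.0195],[0,0,0,0,0,0,0.0195],[0,0,0,0,0,0,0.0195],[0,0,0,0,0,0,0.0195],[0,0,0,0,0,0,0.0195],[0,0,0,0,0,0,0.0195],[0,0,0,0,0,0,0.0195],[0,0,0,0,0,0,0]]' 50|sed -n '2p;4,6p'
python3 - <<'E'
from h import *
from look import look
p,d,m,P=look(["turner"],"w7")
reg=env.outline_of("turner","wrist")[0]["region"]; q=P[reg&(d>0)&(P[...,2]>.009)&(P[...,2]<.02)]
print(len(q),cv2.minAreaRect(q[:,:2].astype(np.float32)))
vx,vy,x0,y0=cv2.fitLine(q[:,:2].astype(np.float32),cv2.DIST_HUBER,0,.01,.01).ravel(); print("line",np.degrees(np.arctan2(vy,vx)),x0,y0)
E
```

```text
position: [0.4236, 0.3855, 0.0115]
contact_force: [0.1, -0.2, 0.8]
grip_width: 0.0091
grasp_force: 79.0
position: [0.4235, 0.3854, 0.1824]
contact_force: [-0.3, 0.2, -0.1]
grip_width: 0.0693
grasp_force: 0.0
position: [0.4042, 0.072, 0.1795]
contact_force: [0.2, -0.3, 0.1]
grip_width: 0.0855
grasp_force: 0.0
position: [0.3985, -0.0426, 0.1795]
contact_force: [0.1, -0.0, 0.8]
grip_width: 0.0853
grasp_force: 0.0
position: [0.3984, -0.04, 0.1793]
contact_force: [-0.3, -0.2, 0.3]
grip_width: 0.0854
grasp_force: 0.0
t 37.3 pos [ 0.3984 -0.04    0.1793] yaw 102.06 tilt [ 0.0001 -0.    ] F [-0.3 -0.2  0.3] w 0.0854 g 0.0
turner [([0.4091, -0.0343, 0.0016], 0.69)]
   0.85 px 294 161 z95 0.013 top [[0.4073, -0.0395], [0.0431, 0.1411], 1.7] mean [ 0.4084 -0.0633  0.0118]
1231 ((0.4087061882019043, -0.06833066046237946), (0.015909066423773766, 0.08350575715303421), 1.1716787815093994)
line -88.73592 0.40850762 -0.066592336
```

View pics/w7.png

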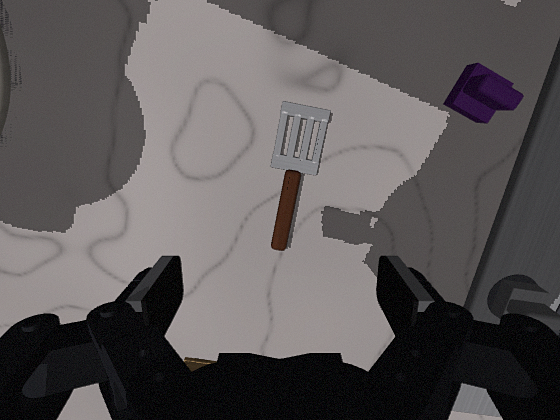

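Turner: blade at (302,138), handle from (292,170) to (280,250). I'll grasp the handle near the neck.

```bash
python3 -c "
from h import *
plan(.408,-.041,.0035,91.2)"
python3 -m creep '[[0,0,0,0,0,0,0.015],[0,0,0,0,0,0,0.0152],[0,0,0,0,0,0,0]]' 50|sed -n '2p;4p'
python3 -c "
from h import *
plan(.408,-.041,.0035,91.2)"
```

```text
shift units [-0.09  0.3   5.86] turn units 0.0318 (yaw change -11.5) j6 -27.0
position: [0.3987, -0.0405, 0.1791]
contact_force: [-1.0, 0.5, -0.5]
shift units [-0.03  0.31  5.85] turn units 0.0006 (yaw change -0.2) j6 -15.8
```

```bash
python3 -m creep '[[0,0,0.15,0.6,0,0,0.0006],[0,0,0.16,0.9,0,0,0],[0,0,0,0.9,0,0,0],[0,0,0,0.9,0,0,0],[0,0,0,0.9,0,0,0],[0,0,0,0.8,0,0,0],[0,0,0,0.5,0,0,0],[0,0,0,0.25,0,0,0],[0,0,0,0.1,0,0,0],[0,0,0,0,0,0,0],[0,0,0,0,0,0,0]]' 50|sed -n '2p;4p'
python3 -m creep '[[1,0,0,0,0,0,0],[1,0,0,0,0,0,0],[1,0,0,0,0,0,0],[1,0,0,0,0,0,0],[1,0,0,0,0,0,0],[1,0,0,0,0,0,0],[1,0,0,0,0,0,0],[1,0,0,0,0,0,0]]' 80|sed -n '2p;4,6p'
python3 -m creep '[[1,0,0,-0.4,0,0,0],[1,0,0,-0.8,0,0,0],[1,0,0,-0.9,0,0,0],[1,0,0,-0.9,0,0,0],[1,0,0,-0.9,0,0,0],[1,0,0,-0.7,0,0,0],[1,0,0,-0.3,0,0,0],[1,0,0,0,0,0,0]]' 80|sed -n '2p;4,6p'
python3 -m creep '[[1,0.4,0.03,0,0,0,0],[1,0.7,0.05,0,0,0,0],[1,0.85,0.05,0,0,0,0],[1,0.85,0.05,0,0,0,0],[1,0.85,0.05,0,0,0,0],[1,0.85,0.05,0,0,0,0],[1,0.85,0.05,0,0,0,0],[1,0.85,0.05,0,0,0,0],[1,0.85,0.05,0,0,0,0],[1,0.85,0.05,0,0,0,0],[1,0.85,0.05,0,0,0,0],[1,0.85,0.05,0,0,0,0]]' 80|sed -n '2p;4,6p'
python3 -m creep '[[1,0.85,0.05,0,0,0,0],[1,0.85,0.05,0,0,0,0],[1,0.7,0.05,0,0,0,0],[1,0.4,0,0,0,0,0],[1,0,0,0,0,0,0]]' 80|sed -n '2p;4,6p'
python3 -m creep '[[1,0,0,0,0,0,-0.0188],[1,0,0,0,0,0,-0.0188],[1,0,0,0,0,0,-0.0188],[1,0,0,0,0,0,-0.0188],[1,0,0,0,0,0,-0.0188],[1,0,0,0,0,0,-0.0188],[1,0,0,0,0,0,-0.0188],[1,0,0,0,0,0,-0.0188],[1,0,0,0,0,0,-0.0188],[1,0,0,0,0,0,-0.0188],[1,0,0,0,0,0,-0.0188],[1,0,0,0,0,0,-0.0188]]' 80|sed -n '2p;4,6p'
python3 -m creep '[[1,0,0,0,0,0,-0.0188],[1,0,0,0,0,0,0],[1,0,0,0,0,0,0]]' 80|sed -n '2p;4,6p'
python3 -c "
from h import *
st();plan(.422,.331,.0105,180)"
python3 look.py w8 turner soup_spoon
```

```text
position: [0.4084, -0.0404, 0.0042]
contact_force: [-0.8, -0.3, 0.3]
position: [0.4082, -0.0404, 0.004]
contact_force: [-1.8, 0.3, 16.3]
grip_width: 0.0133
grasp_force: 78.2
position: [0.409, -0.0406, 0.1524]
contact_force: [0.3, -0.6, -1.3]
grip_width: 0.013
grasp_force: 79.2
position: [0.4181, 0.2491, 0.1494]
contact_force: [0.2, 0.6, -0.4]
grip_width: 0.0129
grasp_force: 79.2
position: [0.421, 0.3337, 0.1495]
contact_force: [0.0, -0.6, -0.9]
grip_width: 0.0131
grasp_force: 79.2
position: [0.421, 0.3307, 0.1499]
contact_force: [-0.8, -0.6, -0.7]
grip_width: 0.0132
grasp_force: 79.3
position: [0.4211, 0.3311, 0.1501]
contact_force: [1.0, 0.3, -1.0]
grip_width: 0.0132
grasp_force: 79.3
t 42.67 pos [0.4211 0.3311 0.1501] yaw 179.06 tilt [ 0.0008 -0.0007] F [ 1.   0.3 -1. ] w 0.0132 g 79.3
shift units [-0.03  0.    4.65] turn units -0.0026 (yaw change 0.9) j6 -57.3
t 42.67 pos [0.4211 0.3311 0.1501] yaw 179.06 tilt [ 0.0008 -0.0007] F [ 1.   0.3 -1. ] w 0.0132 g 79.3
turner [([0.4096, 0.3288, 0.1455], 0.59)]
   0.96 px 279 193 z95 0.1588 top [[0.4071, 0.3304], [0.0436, 0.1273], 89.4] mean [0.4297 0.3296 0.1577]
soup_spoon []
   0.55 px 342 211 z95 0.0202 top [[0.429, 0.3778], [0.1331, 0.0421], 8.1] mean [0.4253 0.385  0.0187]
```

View pics/w8.png

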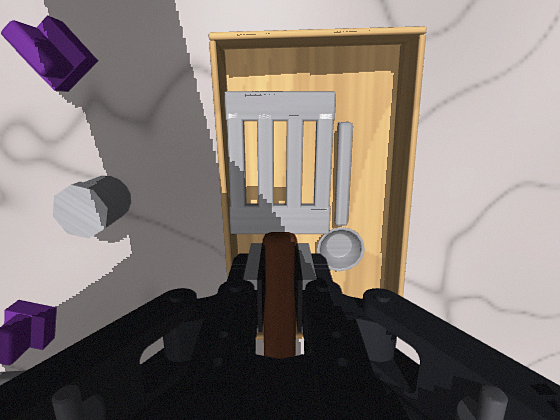

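The turner is held level, and the spoon lies in the tray (bowl at (340,248)) clear of its path. I'll lower the turner, release, and go to the spice tin.

```bash
python3 -m creep '[[1,0,0,0.6,0,0,-0.0026],[1,0,0,0.9,0,0,0],[1,0,0,0.9,0,0,0],[1,0,0,0.9,0,0,0],[1,0,0,0.7,0,0,0],[1,0,0,0.4,0,0,0],[1,0,0,0.15,0,0,0],[1,0,0,0.1,0,0,0],[1,0,0,0,0,0,0]]' 80|sed -n '2p;4,6p'
python3 -m creep '[[0.6,0,0,0,0,0,0],[0.6,0,0,0,0,0,0],[0.6,0,0,0,0,0,0],[0.6,0,0,0,0,0,0],[0.6,0,0,-0.4,0,0,0],[0.6,0,0,-0.9,0,0,0],[0.6,0,0,-0.9,0,0,0],[0.6,0,0,-0.9,0,0,0],[0,0,0,-0.9,0,0,0],[0,0,0,-0.9,0,0,0],[0,0,0,-0.7,0,0,0]]' 50|sed -n '2p;4,6p'
python3 -m creep '[[0,0,-0.5,0,0,0,0],[0,0,-0.8,0,0,0,0],[0,0,-0.8,0,0,0,0],[0,0,-0.8,0,0,0,0],[0,0,-0.8,0,0,0,0],[0,0,-0.8,0,0,0,0],[0,0,-0.5,0,0,0,0],[0,0,-0.3,0,0,0,0],[0,0,0,0,0,0,0],[0,0,0,0,0,0,0]]' 50|sed -n '2p;4,6p'
python3 look.py w9 spice_tin turner soup_spoon
python3 -c "
from h import *
st();plan(.426,.1715,.022,180)"
```

```text
position: [0.4214, 0.3321, 0.0111]
contact_force: [-0.5, 0.1, -1.1]
grip_width: 0.0132
grasp_force: 79.3
position: [0.4215, 0.3322, 0.1816]
contact_force: [1.1, 0.6, 0.2]
grip_width: 0.0695
grasp_force: 0.0
position: [0.4221, 0.173, 0.1791]
contact_force: [-0.7, -0.2, 0.4]
grip_width: 0.0855
grasp_force: 0.0
t 45.42 pos [0.4221 0.173  0.1791] yaw -179.8 tilt [-0.0002  0.0002] F [-0.7 -0.2  0.4] w 0.0855 g 0.0
spice_tin [([0.4286, 0.1711, -0.0026], 0.77)]
   0.79 px 279 194 z95 0.0476 top [[0.4254, 0.172], [0.041, 0.0419], 75.6] mean [0.4248 0.172  0.0465]
turner [([0.4116, 0.3304, 0.005], 0.71), ([0.4471, 0.3897, 0.0076], 0.6), ([0.6596, 0.4249, 0.0074], 0.28)]
   0.74 px 446 159 z95 0.0179 top [[0.4161, 0.3312], [0.1446, 0.0428], 1.5] mean [0.4418 0.329  0.0164]
soup_spoon [([0.4461, 0.3843, 0.0026], 0.81)]
   0.68 px 499 201 z95 0.0201 top [[0.4288, 0.3778], [0.1322, 0.0429], 7.6] mean [0.4269 0.3841 0.0183]
t 45.77 pos [0.422  0.1735 0.179 ] yaw -179.7 tilt [0. 0.] F [ 0.9  0.8 -1. ] w 0.0854 g 0.0
shift units [-0.13 -0.07  5.23] turn units 0.0008 (yaw change -0.3) j6 -75.5
```

View pics/w9.png

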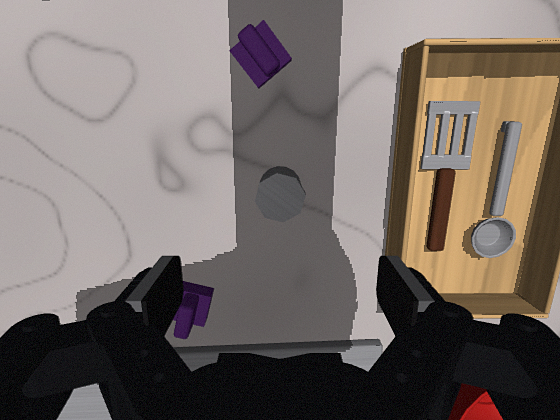

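Both utensils lie flat in the tray: turner at (450,175), spoon at (500,180). The tin is at (280,195), under the gripper.

```bash
python3 -m creep '[[0,-0.1,-0.05,0.6,0,0,0],[0,0,0,0.8,0,0,0.0134],[0,0,0,0.8,0,0,0.0134],[0,0,0,0.8,0,0,0.0134],[0,0,0,0.8,0,0,0],[0,0,0,0.7,0,0,0],[0,0,0,0.5,0,0,0],[0,0,0,0.2,0,0,0],[0,0,0,0.05,0,0,0],[0,0,0,0,0,0,0],[0,0,0,0,0,0,0]]' 50|sed -n '2p;4p'
python3 -m creep '[[1,0,0,0,0,0,0],[1,0,0,0,0,0,0],[1,0,0,0,0,0,0],[1,0,0,0,0,0,0],[1,0,0,0,0,0,0],[1,0,0,0,0,0,0],[1,0,0,0,0,0,0]]' 50|sed -n '2p;4,6p'
python3 -m creep '[[1,0,0,-0.4,0,0,0],[1,0,0,-0.8,0,0,0],[1,0,0,-0.9,0,0,0],[1,0,0,-0.9,0,0,0],[1,0,0,-0.8,0,0,0],[1,0,0,-0.5,0,0,-0.0162],[1,0,0,0,0,0,-0.0162],[1,0,0,0,0,0,-0.0162],[1,0,0,0,0,0,0]]' 50|sed -n '2p;4,6p'
python3 -c "
from h import *
st();plan(.370,-.355,.15,183)"
```

```text
position: [0.4255, 0.1718, 0.0223]
contact_force: [-1.1, -0.2, -0.7]
position: [0.4253, 0.1717, 0.0222]
contact_force: [-1.3, -0.8, 13.4]
grip_width: 0.0405
grasp_force: 48.9
position: [0.425, 0.1716, 0.151]
contact_force: [0.3, -0.2, -0.9]
grip_width: 0.0409
grasp_force: 51.5
t 48.02 pos [0.425  0.1716 0.151 ] yaw -176.42 tilt [-0.0007  0.0002] F [ 0.3 -0.2 -0.9] w 0.0409 g 51.5
shift units [  2.93 -17.4    0.03] turn units 0.0016 (yaw change -0.6) j6 -79.1
```

```bash
python3 -m creep '[[1,0.05,-0.4,0,0,0,0.0016],[1,0.13,-0.7,0,0,0,0],[1,0.13,-0.8,0,0,0,0],[1,0.13,-0.8,0,0,0,0],[1,0.13,-0.8,0,0,0,0],[1,0.13,-0.8,0,0,0,0],[1,0.13,-0.8,0,0,0,0],[1,0.13,-0.8,0,0,0,0],[1,0.13,-0.8,0,0,0,0],[1,0.13,-0.8,0,0,0,0],[1,0.13,-0.8,0,0,0,0],[1,0.13,-0.8,0,0,0,0]]' 50|sed -n '2p;4,6p'
python3 -m creep '[[1,0.13,-0.8,0,0,0,0],[1,0.13,-0.8,0,0,0,0],[1,0.13,-0.8,0,0,0,0],[1,0.13,-0.8,0,0,0,0],[1,0.13,-0.8,0,0,0,0],[1,0.13,-0.8,0,0,0,0],[1,0.13,-0.8,0,0,0,0],[1,0.13,-0.8,0,0,0,0],[1,0.13,-0.8,0,0,0,0],[1,0.13,-0.8,0,0,0,0],[1,0.1,-0.3,0,0,0,0],[1,0,0,0,0,0,0]]' 50|sed -n '2p;4,6p'
python3 -m creep '[[1,0,0,0,0,0,0]]' 50|sed -n '2p;4,6p'
python3 look.py w10 spice_tin pepper_jar tea_caddy
python3 -c "
from h import *
st();plan(.370,-.355,.029,183)"
```

```text
position: [0.3931, -0.1043, 0.1505]
contact_force: [0.8, -0.4, -1.4]
grip_width: 0.0408
grasp_force: 51.5
position: [0.3631, -0.3557, 0.1503]
contact_force: [0.1, 0.4, -0.9]
grip_width: 0.0405
grasp_force: 51.5
position: [0.3631, -0.3535, 0.1503]
contact_force: [-0.6, 0.7, -0.9]
grip_width: 0.0407
grasp_force: 51.5
t 50.1 pos [ 0.3631 -0.3535  0.1503] yaw -177.47 tilt [0.0005 0.001 ] F [-0.6  0.7 -0.9] w 0.0407 g 51.5
spice_tin [([0.3636, -0.3552, 0.1239], 0.88)]
   0.89 px 279 274 z95 0.1754 top [[0.363, -0.3547], [0.043, 0.0406], 3.4] mean [ 0.3612 -0.3548  0.1744]
   0.6 px 273 343 z95 0.0625 top [[0.4827, -0.3553], [0.0377, 0.0261], 84.8] mean [ 0.4816 -0.3547  0.0615]
pepper_jar []
   0.64 px 272 344 z95 0.0625 top [[0.4827, -0.3553], [0.0379, 0.0261], 84.8] mean [ 0.4816 -0.3549  0.0615]
   0.34 px 272 219 z95 0.0355 top [[0.4261, -0.3564], [0.1801, 0.1799], 2.8] mean [ 0.3808 -0.3591  0.0344]
tea_caddy []
t 50.45 pos [ 0.3636 -0.3534  0.1507] yaw -177.28 tilt [-0.  0.] F [ 0.1  0.7 -1.1] w 0.0406 g 51.5
shift units [-0.21 -0.06  4.06] turn units -0.0008 (yaw change 0.3) j6 -143.7
```

View pics/w10.png

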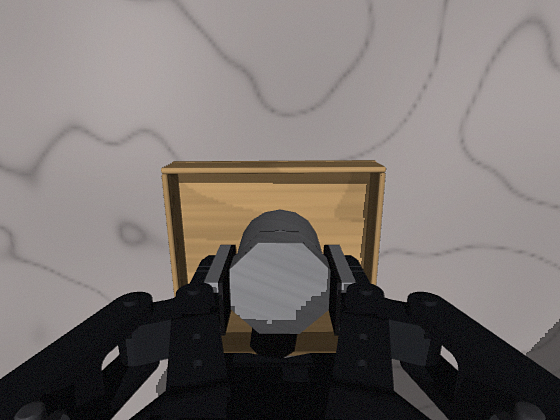

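The tin is held at (280,280) over the free near part of the box; pepper jar is behind it at (272,344). I'll lower and release it, back away, and check everything.

```bash
python3 -m creep '[[1,-0.1,-0.06,0.5,0,0,0],[1,-0.11,0,0.9,0,0,0],[1,0,0,0.9,0,0,0],[1,0,0,0.8,0,0,0],[1,0,0,0.5,0,0,0],[1,0,0,0.3,0,0,0],[1,0,0,0.12,0,0,0],[1,0,0,0,0,0,0],[1,0,0,0,0,0,0]]' 50|sed -n '2p;4,6p'
python3 -m creep '[[0,0,0,0,0,0,0],[0,0,0,0,0,0,0],[0,0,0,0,0,0,0],[0,0,0,0,0,0,0],[0,0,0,-0.4,0,0,0],[0,0,0,-0.9,0,0,0],[0,0,0,-0.9,0,0,0],[0,0,0,-0.9,0,0,0],[0,0,0,-0.9,0,0,0],[0,0,0,-0.9,0,0,0],[0,0,0,-0.9,0,0,0],[0,0,0,0,0,0,0]]' 50|sed -n '2p;4,6p'
python3 - <<'E'
from look import look
from h import *
p,d,m,P=look(["spice_tin","pepper_jar","tea_caddy"],"w11")
for l in["knob","turner","soup_spoon","rice_paddle"]:
    env.camera("top") if l=="knob" else 0
    print(l,[(np.round(x["position"],3).tolist(),round(x["confidence"],2)) for x in env.spot_point(l,"top")])
p,d,m=cam("top");cv2.imwrite("pics/top9.png",p)
E
```

```text
position: [0.3702, -0.3557, 0.0307]
contact_force: [-0.3, -0.6, -0.0]
grip_width: 0.0406
grasp_force: 51.5
position: [0.3713, -0.357, 0.2088]
contact_force: [0.9, -0.5, 0.2]
grip_width: 0.0854
grasp_force: 0.0
t 52.2 pos [ 0.3713 -0.357   0.2088] yaw -177.29 tilt [-0.0044 -0.0058] F [ 0.9 -0.5  0.2] w 0.0854 g 0.0
spice_tin [([0.3725, -0.3535, 0.0019], 0.83)]
   0.75 px 281 182 z95 0.0527 top [[0.3692, -0.3572], [0.0404, 0.0406], 0.9] mean [ 0.3687 -0.3573  0.0515]
pepper_jar [([0.4796, -0.3521, 0.0045], 0.73)]
   0.77 px 278 283 z95 0.0624 top [[0.4778, -0.3551], [0.0375, 0.039], 84.8] mean [ 0.4765 -0.3552  0.0613]
tea_caddy []
   0.88 px 280 232 z95 0.0584 top [[0.4161, -0.3561], [0.0528, 0.0417], 3.7] mean [ 0.4207 -0.3556  0.0572]
   0.21 px 207 362 z95 0.0197 top [[0.608, -0.4396], [0.0039, 0.0173], 19.5] mean [ 0.6091 -0.4399  0.017 ]
knob [([0.308, 0.158, 0.001], 0.75), ([0.554, 0.08, 0.003], 0.63), ([0.653, 0.131, 0.011], 0.62)]
turner [([0.403, 0.334, 0.003], 0.73)]
soup_spoon [([0.447, 0.383, 0.007], 0.56)]
rice_paddle []
```

View pics/w11.png

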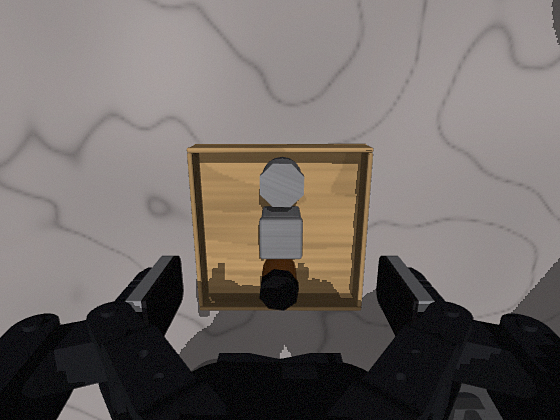

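View pics/top9.png

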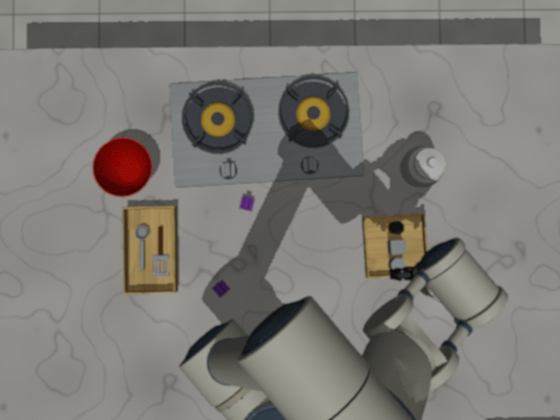

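The tin, caddy and pepper jar stand in the box at (281,185), (280,235) and (278,288) in the wrist view. In the top view both utensils are in the tray at (142,240) and (160,250), and the knob is on its shaft at (228,169). Neither bowl nor jar has moved, and no rice paddle shows anywhere.

```bash
python3 -m creep '[[0,0,0,0,0,0,0],[0,0,0,0,0,0,0],[0,0,0,0,0,0,0]]' | head -1; python3 -c "
from cell import env
print(env.hand_in())"
```

```text
time: 53.1
the job is handed in; nothing more can be done
None
```

The job is handed in at about 53 s, though hand-in returned no verdict: knob fully home and turned to off, turner and soup spoon flat in the tray, pepper jar, tea caddy and spice tin in the box, jar and bowl untouched (no rice paddle was found).

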